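# Change the block of a block heater and load a vial

### The job

The block heater is set up for small tubes: lift the blue tube block out of its well and stand it on the cutting board, then plug the bare aluminium vial block into the well, keyway over the locating pin, and press it down against the spring clip until it is fully home on the well floor. Then stand the glass vial in one of the vial block's holes, all the way down. Keep the vial upright, and leave the other things on the worktop and in the tray where they are.

Things in the scene. Friction and masses are not known exactly. Their poses are not given: they have to be found in the camera images.
- heater: bench-top block heater, white housing 200 x 150 mm, grey sloping control panel on its front (-x) side, fixed; origin: centre of its underside on the worktop, x to its rear, y left, z up. Flat deck 75 mm above the worktop; a rectangular well, 73 mm (x) by 63 mm (y) and 30 mm deep, opens in it
- well (a point): centre of the well's floor (30 mm in +x of the heater's origin, 45 mm above the worktop); axes as the heater's
- pin (a point): top of the locating pin: an upright 8 mm steel pin with a round top 3 mm below the deck, on the well's rear (+x) wall at y = 0, standing 5 mm into the well; an orange dot on the deck marks that side
- clip_nose (a point): nose of the steel spring clip in the middle of the well's front (-x) wall, 18 mm above the floor, 4 mm into the well when empty. It presses a block to the rear wall with about 8 N, so a block must be pushed down and pulled out against roughly 10 N of friction
- tube_block: blue block, 70 (x) x 60 (y) x 60 (z) mm, about 0.4 kg, twelve 11 mm holes in its top; starts home in the well, 30 mm of it above the deck. Origin: centre of its underside, z up. A vertical keyway 12 mm wide and 7 mm deep runs down the middle of its +x face (orange dot on top beside it) and fits over the pin, so its x lies along the heater's x. Bottom edges rounded 4 mm
- vial_block: bare aluminium block, outside, keyway and dot as the tube block's, 70 x 60 x 60 mm, about 0.4 kg; starts upright in the tray, turned up to 90 degrees either way. Origin: centre of its underside, z up. Four round holes, 23 mm wide, 28 mm deep, open in its top at x = -18.5 or 11.5 mm, y = -14 or 14 mm in its frame. Goes into the well with its x along the heater's x
- vial: clear glass vial with a white snap cap, 19 mm thick, 56 mm tall, 14 g; origin: centre of its underside, z up. It starts standing in the tray. In a hole of the vial block it goes 28 mm deep and 28 mm of it stand out.
- cutting_board: pale cutting board, 160 (x) x 230 (y) x 9 mm, fixed, lying flat; origin: centre of its underside. Its y axis points roughly to the robot (-x of the world); half a potato lies on its -y part, the middle of its +y half (for instance x = 0, y = 55 mm in its frame) is free
- tray: grey tray, 220 (x) x 160 (y) x 14 mm, 3 mm floor and walls, fixed; origin: centre of its underside. It holds the vial block, the vial and a petri dish.
- petri_dish: petri dish with lid, 90 mm wide, 16 mm tall, in the tray, a bystander; origin: centre of its underside
- potato_half: half potato, 65 x 85 x 39 mm, on the cutting board, a bystander; origin: centre of its underside
- beaker_small: glass beaker, 78 mm wide, 94 mm tall, left of the heater, a bystander; origin: centre of its underside
- timer: white clockwork timer with a red dial, 63 x 60 x 68 mm, right of the heater, a bystander; origin: centre of its underside
- wash_bottle: wash bottle with red cap, 66 x 93 x 206 mm, at the back, a bystander; origin: centre of its underside
Mind the look-alikes: they are no part of the job. Of the things that look like the vial, take the one that is farthest from the robot's base at the start.

How it is judged:
On the way, in this order (a step that is already met when the one before it is completed fails the run):
1. the tube block has been lifted clear of the well (z of tube_block in the frame of well above 0.035 m), for 0.1 s.
2. the vial block is fully home in the well (z of vial_block in the frame of well between -0.003 and 0.003 m and horizontal distance between vial_block and well below 0.005 m and angle between vial_block's own z axis and vertical below 0.06 rad), for 0.2 s.
At the end, for the whole second after the job is handed in: Vial block on the well floor (within 3 mm, centred within 5 mm, upright); vial in one of its holes, upright within 0.25 rad, less than 10 mm off the hole's bottom; tube block upright on the cutting board, its centre 15 mm or more inside the board's edges; all at rest (all of step 2 and z of tube_block in the frame of cutting_board between 0.005 and 0.013 m and angle between tube_block's own z axis and vertical below 0.1 rad and x of tube_block in the frame of cutting_board between -0.065 and 0.065 m and y of tube_block in the frame of cutting_board between -0.1 and 0.1 m and z of vial in the frame of vial_block between 0.027 and 0.036 m and horizontal distance between vial and vial_block below 0.03 m and angle between vial's own z axis and vertical below 0.25 rad and linear speed of each of vial, vial_block, tube_block below 0.02 m/s); the robot touches nothing.
It fails at once if a bystander (beaker, timer, petri dish, potato half, wash bottle) is moved by more than 30 mm (distance of any of beaker_small, timer, petri_dish, potato_half, wash_bottle from where it was at the start of the episode above 0.03 m).
It fails at once if the vial falls over (tips by more than 0.8 rad) (angle between vial's own z axis and vertical above 0.8 rad).
It also fails if it takes over 72 s, if anything falls off the work surface, if the arm or the gripper's body presses on something with over 40 N, if the wrist force passes 120 N, or if a joint passes its speed limit or range.

### The arm

A 6-joint arm with a two-finger parallel gripper is mounted at the origin on a cart in front of the work surface, level with it; the furniture and walls round the work are solid. World frame = base frame: x ahead of the robot, y to its left, z up, the work surface at z = 0. Lengths are in m, angles in rad, forces in N, time in s.
With the tool pointing down it reaches from about 0.3 to 0.775 m from the base axis. Payload 14.6 kg.
Tool frame: the origin (TCP) lies on the centre line of the jaws, within the pads' length; the fingertips stand 19 mm ahead of it and the grasp point (between the pads) is the TCP; z points along the fingers, y is the line along which they close (so a half turn about z gives the same grasp; the last joint's range is limited). The gripper opens to 94 mm and grips with 3 to 60 N. Pads are 16 mm wide; open, the fingers measure 119 mm over their backs; the gripper's body (75 mm by 177 mm) begins 78 mm behind the grasp point.
Start: joints at [1.13, 0.3, 1.521, -0, 1.321, -0.067], TCP at [0.201, 0.512, 0.224] pointing down, gripper open.
Joint ranges: [-3.03, 3.03], [-0.79, 2.21], [0.23, 2.52], [-1.04, 4.18], [0, 3.07], [-2.55, 2.55]. Speed limits (rad/s): [2.22, 2.22, 2.57, 3.14, 3.14, 3.14].

### API

Orientations are given as [roll, pitch, yaw] about the fixed x, y, z axes, in that order (R = Rz(yaw) Ry(pitch) Rx(roll)).
In Python, from station import get_obs, camera, workorder gives the robot as it stands.
- The arm moves only by the tool play_rows, never from a script. Its argument "motion" is a list that holds one entry, the list of rows, each a list of 7 numbers: the shift along the tool's x, y, z as a fraction of full scale, then the turn, a rotation vector about the tool's x, y, z as a fraction of full scale, then the opening, from -1 (shut) to 1 (fully open). In form: [[[x, y, z, ax, ay, az, grip], ...]]. A call has 1 to 10 rows; each row is the pose to reach, as a shift and turn from the pose commanded when the call began, along the tool's axes at that moment, turning the shorter way round; what a row does not reach only later rows make up. Full scale, the value 1, is 0.25 m for a shift and 2 pi rad for a turn. A row lasts 1/10 s, in which the tool goes at most 50 mm and 8.59 degrees, less where a joint would pass 70% of its speed; a pose out of reach is approached as far as the arm can. A call with a number of a shift or a turn outside -1 to 1 is refused whole. A call with a gripper value outside its range is refused whole. The fingers move at their own pace and stop on an object; "grip_force" is the grip in N (left out, the last holds). Time passes only in rows, so rows that repeat a pose let the fingers close. It gives the time, the measured TCP pose, the force, the opening and the grip force at its end, in the units of the state.
- get_obs(): the state, without advancing time (a new reading comes with each control period).
- camera(name): name is "scene" or "top" or "wrist"; returns a dict with "frame" (420x560x3 uint8, red, green, blue), "z_map" (420x560 float32, m along the optical axis (not along the pixel's ray), 0 where there is no reading), "camera_matrix" (3x3 intrinsics, pixels), "D" ([k1, k2, p1, p2, k3] as OpenCV has them; the pictures are not rectified), "T" (4x4, takes a point from camera to world coordinates); the wrist camera has in their place "T_tool_cam" (4x4, takes a point from camera to tool coordinates, whose origin is the TCP and whose axes are the flange's). Camera axes: x right, y up, looking along -z (the intrinsics and any distortion apply to the point x, -y, -z); pixel columns grow to the right and rows downward; lengths in m; the calibration is good to about 2 mm. A picture is of the moment at which its call begins: read the wrist's pose just before it.
- workorder.hand_in(): hands the job in; it is judged then, once.
The state is a dict: "time_s": time; "qpos": joint angles; "joint_vel": joint speeds; "tau": joint torques, N m; "ee_pos": TCP position; "eef_rot": TCP orientation; "force": force on the tool from outside, world axes, zero at the start; "moment": the same for the moment, N m; "grip_width": finger opening in m; "grip_force": force on a finger pad.
Only numpy, scipy, OpenCV 4.12 (cv2) and the standard library are available. Lean on these libraries where they do the work, as an engineer would, in place of code of your own. Each camera call takes 0.05 s, during which the arm holds its last target. There are 200 camera calls.

## Working session

There is one attempt and no reset: what is moved stays moved. The work goes in short steps, Python scripts to look and compute and a tool call to move; the robot and the scene stay as the last step left them, time stands still between calls to the robot, and variables do not carry over. Pictures are saved under pics/ and viewed, at most 10 in all, crops included, and the job is handed in when it is done.

Besides the shell and the picture viewer there is one more tool, called as name(argument=value, ...) on one line, values as JSON. play_rows: Moves the arm, as the interface text tells. Its arguments: {"type":"object","properties":{"motion":{"type":"array"},"grip_force":{"type":"number"}},"required":["motion"]}

```bash
mkdir -p pics; cat > h.py <<'E'
import numpy as np, cv2
from station import get_obs, camera, workorder
from scipy.spatial.transform import Rotation as R
def cloud(c, T):
    K=np.array(c["camera_matrix"]);D=np.array(c["D"],float);z=c["z_map"]
    h,w=z.shape;u,v=np.meshgrid(np.arange(w),np.arange(h))
    p=cv2.undistortPoints(np.stack([u,v],-1).reshape(-1,1,2).astype(np.float64),K,D).reshape(h,w,2)
    P=np.stack([p[...,0]*z,-p[...,1]*z,-z],-1)
    T=np.array(T);W=P@T[:3,:3].T+T[:3,3];W[z<=0]=np.nan
    return W
def toolT(o=None):
    o=o or get_obs();T=np.eye(4);T[:3,:3]=R.from_euler('xyz',o["eef_rot"]).as_matrix();T[:3,3]=o["ee_pos"];return T
E
python3 - <<'E'
from h import *
print(get_obs())
ims=[]
for n in("scene","top"):
    c=camera(n); np.savez(n+".npz",f=c["frame"],W=cloud(c,c["T"]),T=c["T"],K=c["camera_matrix"],D=c["D"])
    cv2.imwrite(f"pics/{n}.png",cv2.resize(c["frame"][...,::-1],(800,600)));print(n,c["T"],c["camera_matrix"],c["D"])
E
```

```text
{'time_s': 0.0, 'qpos': array([ 1.13042121e+00,  3.00510553e-01,  1.52159359e+00, -9.73629795e-06,
        1.32069333e+00, -6.66446062e-02]), 'joint_vel': array([-0.00082949, -0.00013926,  0.00050442,  0.00133594,  0.00035413,
       -0.00019898]), 'tau': array([ 4.48531136e-03, -5.31849360e+01, -3.52722681e+01,  7.09970389e-02,
        2.46166351e-02, -9.72675525e-05]), 'ee_pos': array([0.20072332, 0.51180187, 0.22385938]), 'eef_rot': array([-3.14038988e+00, -7.08259405e-05,  2.76786451e+00]), 'force': array([0.51570535, 0.37556739, 0.38051268]), 'moment': array([-0.00958923,  0.05140289, -0.01588828]), 'grip_force': 0.0, 'grip_width': 0.09379651831276634}
scene [[ 0.45065848  0.35542809 -0.81888815 -0.62380768]
 [-0.89261696  0.19165458 -0.40804837 -0.63173185]
 [ 0.01191181  0.91484392  0.40363191  0.64755429]
 [ 0.          0.          0.          1.        ]] [[538.00649315   0.         291.84387386]
 [  0.         538.00649315 208.39927187]
 [  0.           0.           1.        ]] [-0.09072831  0.          0.          0.          0.        ]
top [[-1.45152327e-02  9.90670623e-01 -1.35502858e-01  4.16908411e-01]
 [-9.99894548e-01 -1.43204321e-02  2.41227836e-03 -1.82068187e-03]
 [ 4.49313820e-04  1.35523584e-01  9.90774019e-01  1.20047675e+00]
 [ 0.00000000e+00  0.00000000e+00  0.00000000e+00  1.00000000e+00]] [[388.59366934   0.         275.24726114]
 [  0.         388.59366934 205.13760093]
 [  0.           0.           1.        ]] [-0.10405933  0.          0.          0.          0.        ]
```

View pics/top.png

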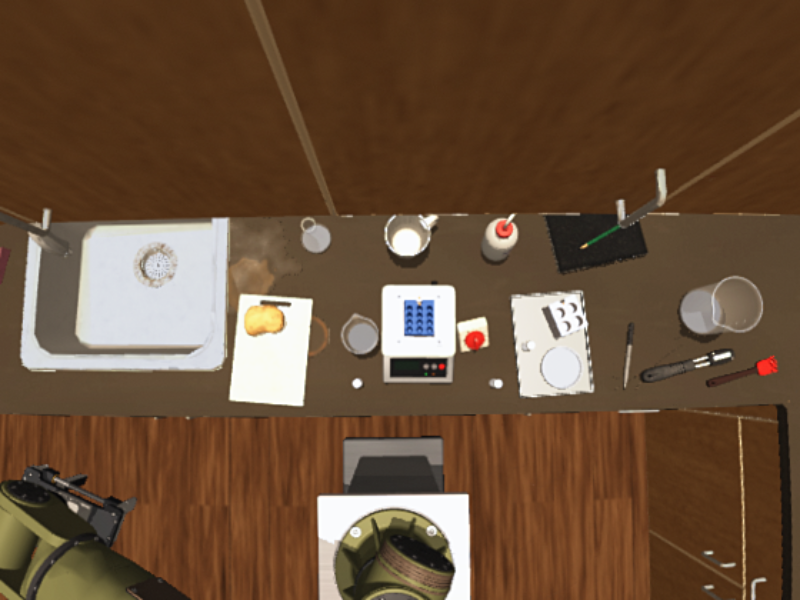

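View pics/scene.png

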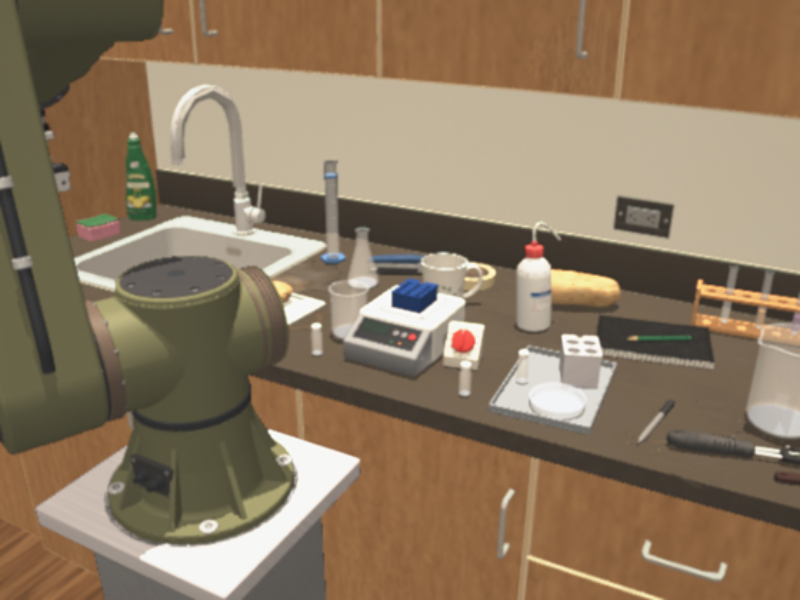

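The top view (800 px scale) shows the blue block at (419,318), the vial block at (566,315), and the tray vial at (529,345). The board is at (272,350) with the potato at (264,320). Look-alike vials stand at (357,383) and (496,383). Next I measure these from the clouds.

```bash
python3 - <<'E'
from h import *
d=np.load("top.npz");W=d["W"];f=d["f"];hsv=cv2.cvtColor(f,cv2.COLOR_RGB2HSV)
v,u=np.mgrid[:420,:560]
def rect(m,name):
    p=W[m][:, :2].astype(np.float32);r=cv2.minAreaRect(p*1000);print(name,m.sum(),np.round(r[0],1),np.round(r[1],1),round(r[2],1),"z",np.round(np.nanpercentile(W[m][:,2],[5,50,95]),4))
roi=lambda a,b,c,e:(u>a*.7)&(u<b*.7)&(v>c*.7)&(v<e*.7)
Z=W[...,2]
rect(roi(395,445,290,345)&(Z>.098)&(Z<.115),"tube")
rect(roi(380,460,280,360)&(Z>.068)&(Z<.082),"deck")
rect(roi(535,600,285,350)&(Z>.055)&(Z<.075),"vblock")
rect(roi(510,545,330,360)&(Z>.04)&(Z<.07),"vial")
rect(roi(220,320,280,415)&(Z>.006)&(Z<.014),"board")
rect(roi(220,320,280,415)&(Z>.016)&(Z<.08),"potato")
rect(roi(500,600,285,410)&(Z>.0095)&(Z<.03),"tray")
rect(roi(535,590,340,395)&(Z>.012)&(Z<.024),"petri")
for n,a in dict(beaker=(340,382,310,358),timer=(455,492,315,355),bottle=(478,522,212,264),va=(350,365,376,391),vb=(488,504,376,391),mug=(380,440,210,270)).items():
    rect(roi(*a)&(Z>.03),n)
# dots
m=(hsv[...,0]<22)&(hsv[...,0]>4)&(hsv[...,1]>120)&(hsv[...,2]>120)
for a in((380,460,280,360),(530,600,285,350)):
    k=m&roi(*a);print(np.c_[u[k],v[k],np.round(W[k],3)])
a=f[195:280,260:425];cv2.imwrite("pics/topc.png",cv2.resize(a[...,::-1],None,fx=4.8,fy=4.8,interpolation=cv2.INTER_CUBIC))
E
```

```text
tube 406 [518.  -55.6] [59.9 68.9] 89.0 z [0.1013 0.1045 0.108 ]
deck 2032 [511.5 -55.9] [147.  149.6] 89.2 z [0.0695 0.0732 0.0775]
vblock 300 [ 521.4 -366.9] [68.5 60.5] 21.8 z [0.0568 0.062  0.0659]
vial 40 [ 462.7 -286.1] [16.4 17.5] 42.1 z [0.0416 0.056  0.0602]
board 2958 [464.1 269.2] [219.9 274.4] 87.1 z [0.0065 0.0092 0.0127]
potato 481 [523.2 270.7] [81.5 61.4] 89.7 z [0.0322 0.0429 0.0492]
tray 1011 [ 464.8 -344.4] [220.3 162.9] 3.4 z [0.011  0.0166 0.022 ]
petri 720 [ 412.6 -372.8] [111.8 108.7] 2.3 z [0.0138 0.0174 0.0216]
beaker 200 [484.7  64. ] [72.9 72.9] 47.1 z [0.0392 0.09   0.0961]
timer 392 [ 485.2 -170.5] [60.3 61. ] 12.3 z [0.0373 0.0576 0.0638]
bottle 573 [ 654. -197.] [ 67.8 140. ] 44.8 z [0.0503 0.1273 0.4541]
va 34 [390.7  72.7] [17.8 15. ] 89.3 z [0.0395 0.054  0.0599]
vb 37 [ 386.  -213.6] [14.6 15.8] 1.1 z [0.0383 0.0525 0.0578]
mug 562 [681.5 -45.2] [109.4 109.8] 88.3 z [0.0351 0.0821 0.4682]
[[ 2.93e+02  2.12e+02  5.47e-01 -5.50e-02  1.03e-01]]
[]
```

View pics/topc.png

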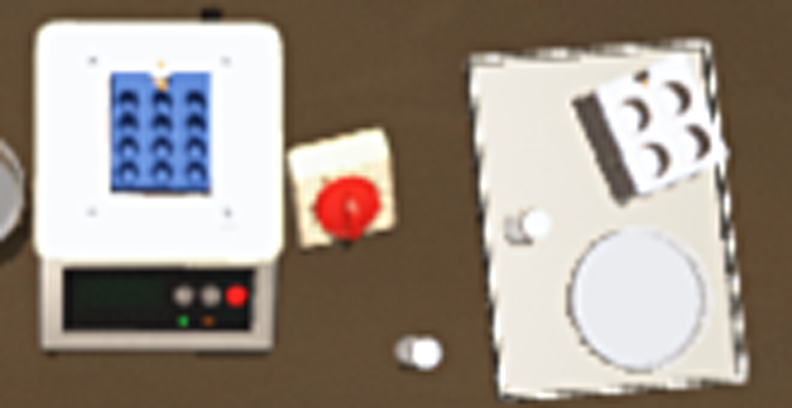

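The vial block's key dot faces up-left in the crop, so its yaw is about +22 to +28°. The heater yaw is about -1°. I'll add a move helper and start.

```bash
cat >> h.py <<'E'
def plan(x,y,z,yaw):
    o=get_obs();T=toolT(o);G=R.from_euler('xyz',[np.pi,0,yaw]).as_matrix()
    s=T[:3,:3].T@(np.array([x,y,z])-T[:3,3])/.25
    r=R.from_matrix(T[:3,:3].T@G).as_rotvec()/(2*np.pi)
    print("t",round(o["time_s"],2),"pos",np.round(o["ee_pos"],4),"yaw",round(o["eef_rot"][2],4),"shift",np.round(s,4),"turn",np.round(r,4))
E
python3 - <<'E'
from h import *
plan(.518,-.0556,.224,-.017)
d=np.load("top.npz");W=d["W"];f=d["f"];hsv=cv2.cvtColor(f,cv2.COLOR_RGB2HSV)
m=((hsv[...,2]>190)&(hsv[...,1]<60)).astype(np.uint8);m[:,:160]=0;m[:,225:]=0;m[:200]=0;m[290:]=0
n,l,s,c=cv2.connectedComponentsWithStats(m);i=1+s[1:,4].argmax();p=W[l==i][:,:2]*1000
print(s[i],cv2.minAreaRect(p[~np.isnan(p[:,0])].astype(np.float32)))
E
```

```text
t 0.1 pos [0.2007 0.5118 0.224 ] yaw 2.7678 shift [-2.0102e+00 -1.6497e+00  1.3000e-03] turn [-1.000e-04  2.000e-04  4.432e-01]
[ 161  206   58   78 3271] ((463.7477111816406, 263.36712646484375), (163.56922912597656, 231.8095703125), 84.77426147460938)
```

play_rows(motion=[[[-0.8,-0.65,0,0,0,0.22,1],[-0.8,-0.65,0,0,0,0.22,1],[-0.8,-0.65,0,0,0,0.22,1],[-0.8,-0.65,0,0,0,0.22,1],[-0.8,-0.65,0,0,0,0.22,1],[-0.8,-0.65,0,0,0,0.22,1],[-0.8,-0.65,0,0,0,0.22,1],[-0.8,-0.65,0,0,0,0.22,1],[-0.8,-0.65,0,0,0,0.22,1],[-0.8,-0.65,0,0,0,0.22,1]]])

```text
time_s: 1.1
ee_pos: [0.3276, 0.2876, 0.2242]
eef_rot: [-3.141, 0.0, 1.38]
force: [0.1, 0.1, 0.5]
grip_width: 0.094
grip_force: 0.0
```

```bash
python3 -c "
from h import *
plan(.518,-.0556,.224,-.017)"
```

```text
t 1.1 pos [0.3276 0.2876 0.2242] yaw 1.3797 shift [-1.2030e+00  1.0085e+00  1.0000e-03] turn [-0.000e+00  1.000e-04  2.223e-01]
```

play_rows(motion=[[[-0.98,0.82,0,0,0,0.222,1],[-0.98,0.82,0,0,0,0.222,1],[-0.98,0.82,0,0,0,0.222,1],[-0.98,0.82,0,0,0,0.222,1],[-0.98,0.82,0,0,0,0.222,1],[-0.98,0.82,0,0,0,0.222,1],[-0.98,0.82,0,0,0,0.222,1],[-0.98,0.82,0,0,0,0.222,1],[-0.98,0.82,0,0,0,0.222,1],[-0.98,0.82,0,0,0,0.222,1]]])

```text
time_s: 2.1
ee_pos: [0.4839, 0.0089, 0.2241]
eef_rot: [-3.142, 0.001, -0.016]
force: [-0.6, -0.7, -0.0]
grip_width: 0.094
grip_force: 0.0
```

```bash
python3 -c "
from h import *
plan(.518,-.0556,.224,-.017)
o=get_obs();c=camera('wrist');T=toolT(o)@np.array(c['T_tool_cam']);W=cloud(c,T);np.savez('w1.npz',f=c['frame'],W=W)
cv2.imwrite('pics/w1.png',c['frame'][...,::-1]);print(T, c['camera_matrix'],c['D'])
for lo,hi in((.098,.112),(.068,.08)):
    m=(W[...,2]>lo)&(W[...,2]<hi);print(m.sum(),cv2.minAreaRect((W[m][:,:2]*1000).astype(np.float32)),np.median(W[m][:,2]))
"
```

```text
t 2.1 pos [0.4839 0.0089 0.2241] yaw -0.0156 shift [1.403e-01 2.557e-01 1.000e-04] turn [-0.      0.0001  0.0002]
[[-1.54777718e-02  9.57627431e-01  2.87593712e-01  5.68360788e-01]
 [-9.99879874e-01 -1.45872514e-02 -5.23919810e-03  6.53945386e-03]
 [-8.21998030e-04 -2.87640255e-01  9.57738173e-01  3.84251083e-01]
 [ 0.00000000e+00  0.00000000e+00  0.00000000e+00  1.00000000e+00]] [[316.65589869   0.         280.52786522]
 [  0.         316.65589869 207.02858808]
 [  0.           0.           1.        ]] [0.012466 0.       0.       0.       0.      ]
4263 ((518.5955810546875, -57.596580505371094), (60.202781677246094, 71.12560272216797), 88.87281036376953) 0.10470094114212158
17076 ((548.03515625, -69.60073852539062), (324.81103515625, 221.01145935058594), 89.00599670410156) 0.07329470217903386
```

View pics/w1.png

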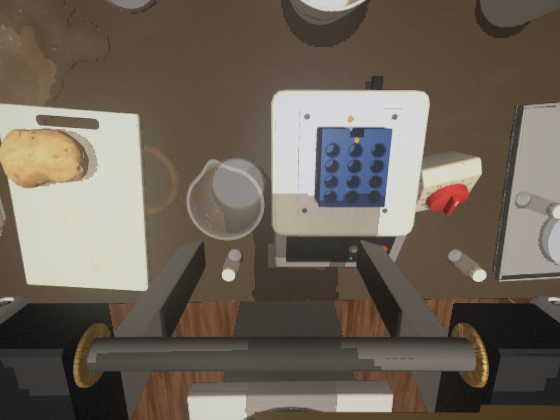

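The wrist view shows the tube block at (353,166) with its dot at the rear. Clear space remains for both fingers. I'll descend and grip.

play_rows(motion=[[[0.143,0.2635,0,0,0,0,1],[0.143,0.2635,0,0,0,0,1],[0.143,0.2635,0.15,0,0,0,1],[0.143,0.2635,0.3,0,0,0,1],[0.143,0.2635,0.42,0,0,0,1],[0.143,0.2635,0.504,0,0,0,1],[0.143,0.2635,0.504,0,0,0,1],[0.143,0.2635,0.504,0,0,0,1]]])

```text
time_s: 2.95
ee_pos: [0.519, -0.057, 0.0982]
eef_rot: [-3.141, 0.001, -0.008]
force: [-0.3, 0.7, -0.5]
grip_width: 0.0939
grip_force: 0.0
```

play_rows(motion=[[[0,0,0,0,0,0,-1],[0,0,0,0,0,0,-1],[0,0,0,0,0,0,-1],[0,0,0,0,0,0,-1],[0,0,0,0,0,0,-1],[0,0,0,0,0,0,-1],[0,0,0,0,0,0,-1],[0,0,0,0,0,0,-1]]], grip_force=50)

```text
time_s: 3.75
ee_pos: [0.5192, -0.057, 0.0986]
eef_rot: [-3.142, -0.0, -0.009]
force: [-1.5, 0.9, 3.9]
grip_width: 0.0599
grip_force: 50.0
```

play_rows(motion=[[[0,0,-0.05,0,0,0,-1],[0,0,-0.1,0,0,0,-1],[0,0,-0.15,0,0,0,-1],[0,0,-0.2,0,0,0,-1],[0,0,-0.3,0,0,0,-1],[0,0,-0.4,0,0,0,-1],[0,0,-0.5,0,0,0,-1],[0,0,-0.5,0,0,0,-1],[0,0,-0.5,0,0,0,-1]]])

```text
time_s: 4.65
ee_pos: [0.5189, -0.0571, 0.223]
eef_rot: [-3.142, 0.0, -0.009]
force: [-0.8, -0.7, -5.3]
grip_width: 0.0597
grip_force: 50.0
```

```bash
python3 -c "
from h import *
plan(.404,.268,.2236,-.01)
o=get_obs();print(o['force'],o['moment'],o['grip_width'],o['qpos'])
c=camera('wrist');T=toolT(o)@np.array(c['T_tool_cam']);W=cloud(c,T);np.savez('w2.npz',f=c['frame'],W=W)
m=(W[...,2]>.20)&(W[...,2]<.30);m&=abs(W[...,0]-.52)<.08;m&=abs(W[...,1]+.057)<.034;print(m.sum(),np.percentile(W[m],[5,50,95],axis=0))
cv2.imwrite('pics/w2.png',c['frame'][...,::-1])"
```

```text
t 4.65 pos [ 0.5189 -0.0571  0.223 ] yaw -0.0093 shift [-0.4717 -1.2959 -0.0024] turn [-0.      0.      0.0001]
[-0.76246515 -0.66709923 -5.26521392] [-0.00946154  0.20519409  0.00323141] 0.05973189509167668 [-1.79666261e-01  2.38967789e-01  1.60174586e+00 -3.95642337e-05
  1.30114460e+00  1.40047327e+00]
18176 [[ 0.48746071 -0.08888387  0.21171967]
 [ 0.5246807  -0.05682089  0.22918604]
 [ 0.55292003 -0.02666061  0.28117619]]
```

View pics/w2.png

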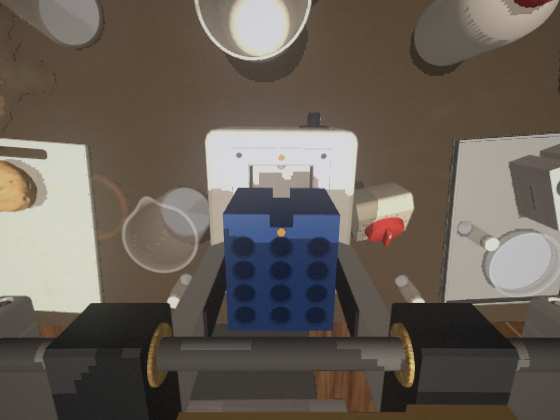

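The block is held level and clear of the well. I'll carry it to the board.

play_rows(motion=[[[-0.3,-0.9,0,0,0,0,-1],[-0.3,-0.9,0,0,0,0,-1],[-0.3,-0.9,0,0,0,0,-1],[-0.3,-0.9,0,0,0,0,-1],[-0.3,-0.9,0,0,0,0,-1],[-0.3,-0.9,0,0,0,0,-1],[-0.3,-0.9,0,0,0,0,-1]]])

```text
time_s: 5.4
ee_pos: [0.4457, 0.1689, 0.2222]
eef_rot: [3.141, 0.002, -0.008]
force: [-0.0, -0.3, -4.5]
grip_width: 0.0596
grip_force: 50.0
```

play_rows(motion=[[[-0.172,-0.396,0,0,0,0,-1],[-0.172,-0.396,0,0,0,0,-1],[-0.172,-0.396,0,0,0,0,-1],[-0.172,-0.396,0.15,0,0,0,-1],[-0.172,-0.396,0.3,0,0,0,-1],[-0.172,-0.396,0.4,0,0,0,-1],[-0.172,-0.396,0.5,0,0,0,-1],[-0.172,-0.396,0.55,0,0,0,-1],[-0.172,-0.396,0.58,0,0,0,-1],[-0.172,-0.396,0.6,0,0,0,-1]]])

```text
time_s: 6.4
ee_pos: [0.4047, 0.2677, 0.0734]
eef_rot: [-3.142, -0.0, -0.01]
force: [-0.0, -0.2, -4.2]
grip_width: 0.0596
grip_force: 50.0
```

```bash
python3 -c "
from h import *
o=get_obs();print(o['force'],o['ee_pos'],o['eef_rot'],o['time_s'])
"
```

```text
[-0.01130372 -0.23640769 -4.17825939] [0.40468563 0.26766242 0.07336683] [-3.14156443e+00 -2.02892918e-04 -1.01089600e-02] 6.4
```

play_rows(motion=[[[0,0,0.02,0,0,0,-1],[0,0,0.035,0,0,0,-1],[0,0,0.042,0,0,0,-1],[0,0,0.046,0,0,0,-1],[0,0,0.046,0,0,0,-1]]])

```text
time_s: 6.9
ee_pos: [0.4044, 0.2681, 0.0626]
eef_rot: [-3.141, -0.001, -0.009]
force: [-2.6, -1.4, 2.2]
grip_width: 0.0598
grip_force: 50.0
```

play_rows(motion=[[[0,0,0,0,0,0,1],[0,0,0,0,0,0,1],[0,0,0,0,0,0,1],[0,0,0,0,0,0,1],[0,0,0,0,0,0,1],[0,0,-0.2,0,0,0,1],[0,0,-0.4,0,0,0,1],[0,0,-0.6,0,0,0,1],[0,0,-0.6,0,0,0,1]]])

```text
time_s: 7.8
ee_pos: [0.4061, 0.2691, 0.2182]
eef_rot: [-3.136, -0.009, -0.009]
force: [0.2, 0.0, -0.4]
grip_width: 0.094
grip_force: 0.0
```

```bash
python3 -c "
from h import *
plan(.5,-.05,.224,-.0167)
c=camera('top');W=cloud(c,c['T']);z=W[...,2]
m=(z>.055)&(z<.08)&(abs(W[...,0]-.404)<.06)&(abs(W[...,1]-.268)<.06);print(m.sum(),cv2.minAreaRect((W[m][:,:2]*1000).astype(np.float32)),np.percentile(z[m],[5,50,95]))"
```

```text
t 7.8 pos [0.4061 0.2691 0.2182] yaw -0.0093 shift [ 0.3877  1.2727 -0.026 ] turn [-0.0008 -0.0014  0.0012]
55 ((412.1412353515625, 292.7197265625), (58.047576904296875, 13.2822904586792), 1.5384052991867065) [0.05970369 0.06788088 0.07150375]
```

play_rows(motion=[[[0.15,0.9,-0.02,0,0,0,1],[0.15,0.9,-0.02,0,0,0,1],[0.15,0.9,-0.02,0,0,0,1],[0.15,0.9,-0.02,0,0,0,1],[0.15,0.9,-0.02,0,0,0,1],[0.15,0.9,-0.02,0,0,0,1],[0.15,0.9,-0.02,0,0,0,1]]])

```text
time_s: 8.55
ee_pos: [0.4392, 0.0425, 0.2158]
eef_rot: [-3.141, 0.002, -0.011]
force: [0.2, 0.3, -1.4]
grip_width: 0.0937
grip_force: 0.0
```

play_rows(motion=[[[0.1,0.41,0,0,0,0,1],[0.1,0.41,0,0,0,0,1],[0.1,0.41,0,0,0,0,1],[0.1,0.41,0,0,0,0,1],[0.1,0.41,0,0,0,0,1]]])

```text
time_s: 9.05
ee_pos: [0.4634, -0.0586, 0.2165]
eef_rot: [-3.141, 0.001, -0.008]
force: [-1.1, 0.6, 0.2]
grip_width: 0.0939
grip_force: 0.0
```

```bash
python3 -c "
from h import *
o=get_obs();print(o['ee_pos'],o['eef_rot'],o['time_s'])
c=camera('wrist');T=toolT(o)@np.array(c['T_tool_cam']);W=cloud(c,T);np.savez('w3.npz',f=c['frame'],W=W)
z=W[...,2];b=(abs(W[...,0]-.518)<.055)&(abs(W[...,1]+.057)<.05)
m=b&(z<.0665);print(m.sum(),cv2.minAreaRect((W[m][:,:2]*1000).astype(np.float32)))
d=b&(z>.068)
X=(W[...,0]-.518);Y=W[...,1]+.057
for n,k in dict(front=d&(X<0)&(abs(Y)<.02),rear=d&(X>0)&(abs(Y)<.022)&(abs(Y)>.012)).items(): print(n,np.percentile(W[k][:,0],[0,1,50,99,100]))
for n,k in dict(l=d&(Y>0)&(abs(X)<.025),r=d&(Y<0)&(abs(X)<.025)).items(): print(n,np.percentile(W[k][:,1],[0,1,50,99,100]))
h=cv2.cvtColor(c['frame'],cv2.COLOR_RGB2HSV);k=b&(h[...,0]<22)&(h[...,0]>5)&(h[...,1]>130)&(h[...,2]>120);print('dot',np.median(W[k],axis=0))
cv2.imwrite('pics/w3.png',cv2.resize(c['frame'][60:340,100:460,::-1],None,fx=2,fy=2))"
```

```text
[ 0.46344586 -0.05859147  0.216501  ] [-3.14117130e+00  7.94830974e-04 -8.09201594e-03] 9.05
4860 ((517.0862426757812, -57.642303466796875), (62.54881286621094, 73.41535949707031), 88.84596252441406)
front [0.46301019 0.46550071 0.48954085 0.4926574  0.49365675]
rear [0.55365488 0.55373213 0.56331651 0.57271397 0.57285629]
l [-0.05193159 -0.02665227 -0.01126193 -0.00707914 -0.00700155]
r [-0.10699626 -0.10693817 -0.09758    -0.08850717 -0.05893181]
dot [ 0.49087128 -0.01172905  0.31513168]
```

View pics/w3.png

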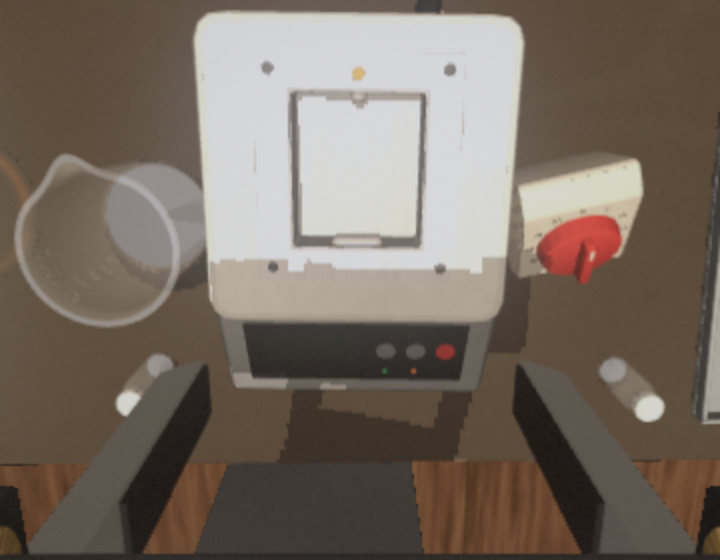

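The empty well is visible with the pin at the rear and the clip in front, centred at (0.517, -0.0575). Now to the vial block.

play_rows(motion=[[[0,0.8,-0.03,0,0,-0.035,1],[0,0.8,-0.03,0,0,-0.035,1],[0,0.8,-0.03,0,0,-0.035,1],[0,0.8,-0.03,0,0,-0.035,1],[0,0.8,-0.03,0,0,-0.035,1],[0,0.8,-0.03,0,0,-0.035,1]]])

```text
time_s: 9.7
ee_pos: [0.4619, -0.2597, 0.2241]
eef_rot: [-3.141, 0.0, 0.21]
force: [0.3, 1.0, 0.4]
grip_width: 0.0939
grip_force: 0.0
```

```bash
python3 -c "
from h import *
plan(.475,-.385,.224,.38)"
```

```text
t 9.7 pos [ 0.4619 -0.2597  0.2241] yaw 0.21 shift [-5.330e-02  5.012e-01  2.000e-04] turn [-0.0001  0.     -0.0271]
```

play_rows(motion=[[[-0.053,0.5,0,0,0,-0.027,1],[-0.053,0.5,0,0,0,-0.027,1],[-0.053,0.5,0,0,0,-0.027,1],[-0.053,0.5,0,0,0,-0.027,1],[-0.053,0.5,0,0,0,-0.027,1],[-0.053,0.5,0,0,0,-0.027,1]]])

```text
time_s: 10.3
ee_pos: [0.4756, -0.3829, 0.2247]
eef_rot: [-3.141, -0.0, 0.382]
force: [-0.1, 0.0, 0.4]
grip_width: 0.094
grip_force: 0.0
```

```bash
python3 -c "
from h import *
o=get_obs();print(o['ee_pos'],o['eef_rot'],o['time_s'])
c=camera('wrist');T=toolT(o)@np.array(c['T_tool_cam']);W=cloud(c,T)
z=W[...,2];b=(abs(W[...,0]-.521)<.06)&(abs(W[...,1]+.367)<.06)
m=b&(z>.058)&(z<.07);r=cv2.minAreaRect((W[m][:,:2]*1000).astype(np.float32));print(m.sum(),r,np.median(z[m]))
v=(abs(W[...,0]-.463)<.03)&(abs(W[...,1]+.286)<.03)&(z>.054)&(z<.063)
print(v.sum(),np.nan_to_num(W[v]).mean(0),cv2.minEnclosingCircle((W[v][:,:2]*1000).astype(np.float32)))
x,y=r[0][0]/1e3,r[0][1]/1e3
plan(x,y,.224,np.radians(r[2]))
cv2.imwrite('pics/w4.png',c['frame'][...,::-1])"
```

```text
[ 0.47564863 -0.38292169  0.22470027] [-3.14146193e+00 -1.59726168e-04  3.82365062e-01] 10.3
2563 ((521.0628662109375, -370.26068115234375), (71.17005920410156, 59.97693634033203), 21.171184539794922) 0.06288399873872463
214 [ 0.46166457 -0.29076236  0.05824871] ((461.3524169921875, -290.7758483886719), 8.609894752502441)
t 10.35 pos [ 0.4756 -0.3832  0.2249] yaw 0.3822 shift [0.1881 0.0199 0.0036] turn [ 0.    -0.     0.002]
```

View pics/w4.png

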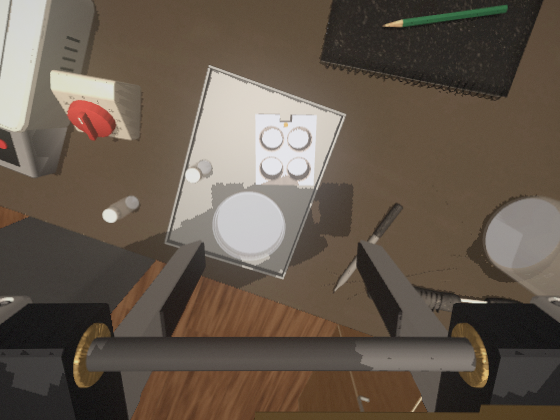

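The vial block's keyway points along tool +x, with the vial at (197,172). The finger path is clear, so I'll grasp it.

play_rows(motion=[[[0.188,0.02,0.1,0,0,0.002,1],[0.188,0.02,0.25,0,0,0.002,1],[0.188,0.02,0.4,0,0,0.002,1],[0.188,0.02,0.53,0,0,0.002,1],[0.188,0.02,0.62,0,0,0.002,1],[0.188,0.02,0.672,0,0,0.002,1],[0.188,0.02,0.672,0,0,0.002,1],[0.188,0.02,0.672,0,0,0.002,1]]])

```text
time_s: 11.15
ee_pos: [0.521, -0.3722, 0.0578]
eef_rot: [3.14, -0.001, 0.368]
force: [-0.9, 0.4, 0.4]
grip_width: 0.0941
grip_force: 0.0
```

play_rows(motion=[[[0,0,0,0,0,0,-1],[0,0,0,0,0,0,-1],[0,0,0,0,0,0,-1],[0,0,0,0,0,0,-1],[0,0,0,0,0,0,-1],[0,0,0,0,0,0,-1],[0,0,0,0,0,0,-1],[0,0,0,0,0,0,-1]]], grip_force=50)

```text
time_s: 11.95
ee_pos: [0.5204, -0.3719, 0.0567]
eef_rot: [-3.141, 0.0, 0.368]
force: [-3.3, 4.8, 5.0]
grip_width: 0.0599
grip_force: 50.0
```

play_rows(motion=[[[0,0,-0.1,0,0,0,-1],[0,0,-0.25,0,0,0,-1],[0,0,-0.4,0,0,0,-1],[0,0,-0.55,0,0,0,-1],[0,0,-0.65,0,0,0,-1],[0,0,-0.65,0,0,0,-1],[0,0,-0.65,0,0,0,-1]]])

```text
time_s: 12.65
ee_pos: [0.5201, -0.3721, 0.2172]
eef_rot: [-3.14, 0.001, 0.368]
force: [0.4, -0.4, -5.9]
grip_width: 0.06
grip_force: 50.0
```

```bash
python3 -c "
from h import *
o=get_obs();c=camera('wrist');T=np.array(c['T_tool_cam']);W=cloud(c,T)  # tool coords
z=W[...,2];b=(abs(W[...,0])<.05)&(abs(W[...,1])<.028)&(abs(z+.008)<.012)
m=b&(abs(z-np.median(z[b]))<.004);print(m.sum(),np.median(z[m]),cv2.minAreaRect((W[m][:,:2]*1000).astype(np.float32)),np.percentile(W[m][:,0],[.5,1,99,99.5]))
plan(.5171,-.0572,.2,-.02)"
```

```text
7731 -0.006136691422899021 ((1.0882682800292969, -0.0022144317626953125), (55.990665435791016, 71.1205062866211), 89.9985580444336) [-0.03378684 -0.03346011  0.03623006  0.03633324]
t 12.7 pos [ 0.5199 -0.3719  0.2164] yaw 0.3676 shift [ 0.4421 -1.1785  0.0681] turn [-0.0004  0.0004  0.0617]
```

play_rows(motion=[[[0.25,-0.7,0,0,0,0.04,-1],[0.25,-0.7,0,0,0,0.04,-1],[0.25,-0.7,0,0,0,0.04,-1],[0.25,-0.7,0,0,0,0.04,-1],[0.25,-0.7,0,0,0,0.04,-1],[0.25,-0.7,0,0,0,0.04,-1]]])

```text
time_s: 13.3
ee_pos: [0.5155, -0.1859, 0.2174]
eef_rot: [-3.141, 0.002, 0.118]
force: [-1.3, -0.2, -4.3]
grip_width: 0.0595
grip_force: 50.0
```

```bash
python3 -c "
from h import *
plan(.517,-.057,.17,-.017)"
```

```text
t 13.3 pos [ 0.5155 -0.1859  0.2174] yaw 0.1177 shift [ 0.0667 -0.5111  0.19  ] turn [-0.0001  0.0003  0.0214]
```

play_rows(motion=[[[0.067,-0.511,0,0,0,0.0214,-1],[0.067,-0.511,0,0,0,0.0214,-1],[0.067,-0.511,0,0,0,0.0214,-1],[0.067,-0.511,0.08,0,0,0.0214,-1],[0.067,-0.511,0.15,0,0,0.0214,-1],[0.067,-0.511,0.19,0,0,0.0214,-1],[0.067,-0.511,0.19,0,0,0.0214,-1],[0.067,-0.511,0.19,0,0,0.0214,-1],[0.067,-0.511,0.19,0,0,0.0214,-1]]])

```text
time_s: 14.2
ee_pos: [0.518, -0.0581, 0.1722]
eef_rot: [3.141, -0.001, -0.019]
force: [-0.1, 0.4, -5.2]
grip_width: 0.0594
grip_force: 50.0
```

```bash
python3 -c "
from h import *
plan(.517,-.057,.134,-.017);o=get_obs();print(o['eef_rot'],o['force'])
c=camera('wrist');T=toolT(o)@np.array(c['T_tool_cam']);W=cloud(c,T)
z=W[...,2];m=(abs(W[...,0]-.518)<.05)&(abs(W[...,1]+.057)<.027)&(abs(z-.177)<.006);print(m.sum(),cv2.minAreaRect((W[m][:,:2]*1000).astype(np.float32)),np.percentile(W[m][:,0],[.5,99.5]))"
```

```text
t 14.2 pos [ 0.518  -0.0581  0.1722] yaw -0.0187 shift [-0.0044 -0.0044  0.1526] turn [ 0.     -0.0002 -0.0003]
[ 3.14136426e+00 -1.10961987e-03 -1.87038758e-02] [-0.08306923  0.35297638 -5.20931717]
7987 ((519.5484008789062, -56.993431091308594), (54.0930290222168, 71.55072021484375), 89.85418701171875) [0.484597   0.55505293]
```

play_rows(motion=[[[-0.003,-0.003,0.1,0,0,0,-1],[-0.003,-0.003,0.15,0,0,0,-1],[-0.003,-0.003,0.17,0,0,0,-1],[-0.003,-0.003,0.18,0,0,0,-1],[-0.003,-0.003,0.19,0,0,0,-1],[-0.003,-0.003,0.2,0,0,0,-1],[-0.003,-0.003,0.205,0,0,0,-1],[-0.003,-0.003,0.205,0,0,0,-1]]])

```text
time_s: 15.05
ee_pos: [0.517, -0.0569, 0.1202]
eef_rot: [-3.142, -0.0, -0.018]
force: [-0.8, 0.8, -5.9]
grip_width: 0.0594
grip_force: 50.0
```

Entered 8 mm freely. Continue pressing down in steps.

play_rows(motion=[[[0,0,0.015,0,0,0,-1],[0,0,0.03,0,0,0,-1],[0,0,0.04,0,0,0,-1],[0,0,0.05,0,0,0,-1],[0,0,0.06,0,0,0,-1],[0,0,0.06,0,0,0,-1]]])

```text
time_s: 15.65
ee_pos: [0.517, -0.057, 0.1053]
eef_rot: [3.141, -0.0, -0.018]
force: [-3.6, -0.3, 0.7]
grip_width: 0.06
grip_force: 50.0
```

play_rows(motion=[[[0,0,0.01,0,0,0,-1],[0,0,0.02,0,0,0,-1],[0,0,0.025,0,0,0,-1],[0,0,0.028,0,0,0,-1],[0,0,0.028,0,0,0,-1]]])

```text
time_s: 16.15
ee_pos: [0.517, -0.057, 0.0987]
eef_rot: [3.142, -0.0, -0.018]
force: [-6.8, -0.1, 6.3]
grip_width: 0.0597
grip_force: 50.0
```

play_rows(motion=[[[0,0,0.004,0,0,0,-1],[0,0,0.006,0,0,0,-1],[0,0,0.008,0,0,0,-1],[0,0,0.008,0,0,0,-1]]])

```text
time_s: 16.55
ee_pos: [0.5171, -0.057, 0.0986]
eef_rot: [3.141, -0.001, -0.018]
force: [-18.9, 1.0, 31.7]
grip_width: 0.0598
grip_force: 50.0
```

It's on the floor: force rose with no further travel. Relax, open, rise.

play_rows(motion=[[[0,0,-0.006,0,0,0,-1],[0,0,-0.006,0,0,0,1],[0,0,-0.006,0,0,0,1],[0,0,-0.006,0,0,0,1],[0,0,-0.006,0,0,0,1],[0,0,-0.006,0,0,0,1],[0,0,-0.15,0,0,0,1],[-0.1,0,-0.35,0,0,0,1],[-0.2,0,-0.5,0,0,0,1],[-0.2,0,-0.5,0,0,0,1]]])

```text
time_s: 17.55
ee_pos: [0.4669, -0.0562, 0.2266]
eef_rot: [3.14, -0.008, -0.018]
force: [0.6, 0.7, -0.2]
grip_width: 0.0943
grip_force: 0.0
```

```bash
python3 -c "
from h import *
o=get_obs();print(o['ee_pos'],o['eef_rot'],o['time_s'])
c=camera('wrist');T=toolT(o)@np.array(c['T_tool_cam']);W=cloud(c,T);np.savez('w5.npz',f=c['frame'],W=W)
z=W[...,2];b=(abs(W[...,0]-.518)<.05)&(abs(W[...,1]+.057)<.05)
m=b&(z>.098)&(z<.112);r=cv2.minAreaRect((W[m][:,:2]*1000).astype(np.float32));print(m.sum(),r,np.median(z[m]))
hh=b&(abs(W[...,0]-r[0][0]/1e3)<.036)&(abs(W[...,1]-r[0][1]/1e3)<.031)&(z<.095)&(z>.04)
n,l,s,ce=cv2.connectedComponentsWithStats(hh.astype(np.uint8))
for i in range(1,n):
    if s[i,4]>30: print(s[i,4],np.median(W[l==i],axis=0))
plan(.4616,-.2908,.2236,-.0)"
```

```text
[ 0.46692242 -0.05620023  0.22658773] [ 3.14001631 -0.00836752 -0.01822098] 17.55
3380 ((518.8983154296875, -57.75323486328125), (60.07612991333008, 70.34146881103516), 88.8569107055664) 0.10492834693153841
115 [ 0.55081242 -0.0582077   0.06924869]
518 [ 0.52968766 -0.04312602  0.07701059]
521 [ 0.52924126 -0.0731003   0.07705002]
440 [ 0.49683623 -0.04242168  0.07744071]
442 [ 0.49619859 -0.07207165  0.07746238]
t 17.6 pos [ 0.4671 -0.0561  0.2239] yaw -0.0183 shift [-0.0049  0.9389  0.0023] turn [ 0.0002 -0.0009 -0.0029]
```

play_rows(motion=[[[-0.203,0.94,0,0,0,0,1],[-0.203,0.94,0,0,0,0,1],[-0.203,0.94,0,0,0,0,1],[-0.203,0.94,0,0,0,0,1],[-0.203,0.94,0,0,0,0,1],[-0.203,0.94,0,0,0,0,1],[-0.203,0.94,0,0,0,0,1]]])

```text
time_s: 18.3
ee_pos: [0.4117, -0.2903, 0.2197]
eef_rot: [-3.14, 0.002, -0.02]
force: [-0.3, 0.4, -0.0]
grip_width: 0.094
grip_force: 0.0
```

```bash
python3 -c "
from h import *
o=get_obs();print(o['ee_pos'],o['eef_rot'],o['time_s'])
c=camera('wrist');T=toolT(o)@np.array(c['T_tool_cam']);W=cloud(c,T);z=W[...,2]
v=(abs(W[...,0]-.463)<.03)&(abs(W[...,1]+.289)<.03)&(z>.055)&(z<.063)
print(v.sum(),W[v].mean(0),cv2.minEnclosingCircle((W[v][:,:2]*1000).astype(np.float32)))
p=W[v].mean(0);plan(p[0],p[1],.053,-.019)"
```

```text
[ 0.4116912  -0.29028311  0.21968968] [-3.13995704e+00  1.79426108e-03 -1.97742713e-02] 18.3
219 [ 0.46115968 -0.29027172  0.0585547 ] ((461.0526428222656, -290.189453125), 8.474769592285156)
t 18.35 pos [ 0.412  -0.2895  0.22  ] yaw -0.0183 shift [1.976e-01 3.000e-04 6.679e-01] turn [-0.0002  0.0002  0.0001]
```

play_rows(motion=[[[0.197,0.003,0,0,0,0,0],[0.197,0.003,0.1,0,0,0,0],[0.197,0.003,0.25,0,0,0,0],[0.197,0.003,0.4,0,0,0,0],[0.197,0.003,0.5,0,0,0,0],[0.197,0.003,0.6,0,0,0,0],[0.197,0.003,0.668,0,0,0,0],[0.197,0.003,0.668,0,0,0,0],[0.197,0.003,0.668,0,0,0,0]]])

```text
time_s: 19.25
ee_pos: [0.4617, -0.2908, 0.0545]
eef_rot: [-3.142, 0.0, -0.017]
force: [-0.1, 0.7, 0.6]
grip_width: 0.0472
grip_force: 0.0
```

play_rows(motion=[[[0,0,0,0,0,0,-0.3],[0,0,0,0,0,0,-0.45],[0,0,0,0,0,0,-0.6],[0,0,0,0,0,0,-0.7],[0,0,0,0,0,0,-0.8],[0,0,0,0,0,0,-1],[0,0,0,0,0,0,-1],[0,0,0,0,0,0,-1]]], grip_force=10)

```text
time_s: 20.05
ee_pos: [0.4613, -0.2918, 0.0544]
eef_rot: [3.141, -0.0, -0.018]
force: [0.6, 0.1, 3.9]
grip_width: 0.0187
grip_force: 10.0
```

play_rows(motion=[[[0,0,-0.05,0,0,0,-1],[0,0,-0.15,0,0,0,-1],[0,0,-0.3,0,0,0,-1],[0,0,-0.45,0,0,0,-1],[0,0,-0.6,0,0,0,-1],[0,0,-0.68,0,0,0,-1],[0,0,-0.68,0,0,0,-1],[0,0,-0.68,0,0,0,-1]]])

```text
time_s: 20.85
ee_pos: [0.4609, -0.2915, 0.2238]
eef_rot: [-3.141, 0.0, -0.018]
force: [-0.8, 1.3, -0.4]
grip_width: 0.0183
grip_force: 9.9
```

```bash
python3 -c "
from h import *
c=camera('wrist');W=cloud(c,c['T_tool_cam']);z=W[...,2]
v=(abs(W[...,0])<.02)&(abs(W[...,1])<.012)&(z<-.001)&(z>-.008)
print(v.sum(),np.percentile(W[v],[2,50,98],axis=0))
v2=(abs(W[...,0])<.03)&(abs(W[...,1])<.006)&(z<.04)&(z>.02);print(v2.sum(),np.percentile(W[v2],[2,50,98],axis=0) if v2.any() else '')
cv2.imwrite('pics/w6.png',cv2.resize(c['frame'][120:400,140:420,::-1],None,fx=2,fy=2))
plan(.530,-.0715,.224,-.019)"
```

```text
763 [[-0.00737384 -0.01043945 -0.00639581]
 [ 0.00077239  0.00168825 -0.00417411]
 [ 0.00961704  0.01063531 -0.00144251]]
219 [[ 0.00638123 -0.00577496  0.02030624]
 [ 0.00828619 -0.00013659  0.02923119]
 [ 0.00912797  0.00572456  0.03964263]]
t 20.9 pos [ 0.4607 -0.2913  0.2231] yaw -0.0181 shift [ 0.2611 -0.8842 -0.0032] turn [-0.0002  0.0002  0.0001]
```

View pics/w6.png

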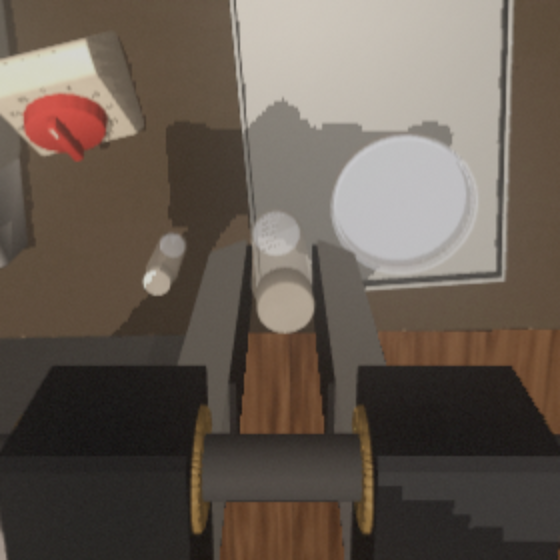

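The vial is upright and centred in the jaws. Moving above the hole.

play_rows(motion=[[[0.26,-0.885,0,0,0,0,-1],[0.26,-0.885,0,0,0,0,-1],[0.26,-0.885,0,0,0,0,-1],[0.26,-0.885,0,0,0,0,-1],[0.26,-0.885,0,0,0,0,-1],[0.26,-0.885,0,0,0,0,-1],[0.26,-0.885,0.1,0,0,0,-1],[0.26,-0.885,0.18,0,0,0,-1],[0.26,-0.885,0.18,0,0,0,-1],[0.26,-0.885,0.18,0,0,0,-1]]])

```text
time_s: 21.9
ee_pos: [0.5299, -0.0722, 0.179]
eef_rot: [-3.141, 0.001, -0.019]
force: [-0.4, 0.7, -0.1]
grip_width: 0.0185
grip_force: 9.9
```

```bash
python3 -c "
from h import *
plan(.5297,-.0712,.129,-.019)"
```

```text
t 21.9 pos [ 0.5299 -0.0722  0.179 ] yaw -0.0188 shift [-0.0006 -0.0039  0.2   ] turn [-0.      0.0002  0.    ]
```

play_rows(motion=[[[0,-0.003,0.04,0,0,0,-1],[0,-0.003,0.07,0,0,0,-1],[0,-0.003,0.085,0,0,0,-1],[0,-0.003,0.095,0,0,0,-1],[0,-0.003,0.105,0,0,0,-1],[0,-0.003,0.115,0,0,0,-1],[0,-0.003,0.115,0,0,0,-1]]])

```text
time_s: 22.6
ee_pos: [0.5301, -0.0709, 0.1502]
eef_rot: [3.142, 0.0, -0.018]
force: [1.3, 0.0, -0.8]
grip_width: 0.0188
grip_force: 9.9
```

Bottom is about 6 mm into the hole with no contact force. Continue.

play_rows(motion=[[[0,0,0.02,0,0,0,-1],[0,0,0.04,0,0,0,-1],[0,0,0.055,0,0,0,-1],[0,0,0.07,0,0,0,-1],[0,0,0.08,0,0,0,-1],[0,0,0.084,0,0,0,-1],[0,0,0.084,0,0,0,-1]]])

```text
time_s: 23.3
ee_pos: [0.5301, -0.0709, 0.1293]
eef_rot: [-3.142, 0.0, -0.018]
force: [-0.2, -0.7, -1.2]
grip_width: 0.0182
grip_force: 9.9
```

play_rows(motion=[[[0,0,0.002,0,0,0,-0.9],[0,0,0.002,0,0,0,-0.5],[0,0,0.002,0,0,0,-0.2],[0,0,0.002,0,0,0,0],[0,0,0.002,0,0,0,0],[0,0,-0.1,0,0,0,0],[0,0,-0.25,0,0,0,0],[-0.1,0,-0.4,0,0,0,0],[-0.25,0,-0.4,0,0,0,0],[-0.25,0,-0.4,0,0,0,0]]])

```text
time_s: 24.3
ee_pos: [0.4653, -0.0696, 0.2303]
eef_rot: [3.141, -0.001, -0.018]
force: [0.2, -0.2, -0.0]
grip_width: 0.0473
grip_force: 0.0
```

```bash
python3 -c "
from h import *
o=get_obs();print(o['ee_pos'],o['time_s'],o['force'])
c=camera('wrist');T=toolT(o)@np.array(c['T_tool_cam']);W=cloud(c,T);z=W[...,2]
b=(abs(W[...,0]-.518)<.06)&(abs(W[...,1]+.057)<.05)
m=b&(z>.098)&(z<.11);print(cv2.minAreaRect((W[m][:,:2]*1000).astype(np.float32)),np.median(z[m]))
m=b&(z>.112)&(z<.16);t=m&(z>np.percentile(z[m],95)-.004);print(m.sum(),np.percentile(z[m],95),W[t].mean(0))
b=(abs(W[...,0]-.404)<.06)&(abs(W[...,1]-.268)<.06)&(z>.05);print('tube seen',b.sum())
d=camera('top');V=cloud(d,d['T']);z=V[...,2]
m=(z>.055)&(z<.08)&(abs(V[...,0]-.404)<.06)&(abs(V[...,1]-.268)<.06);print(m.sum(),cv2.minAreaRect((V[m][:,:2]*1000).astype(np.float32)),np.percentile(z[m],[5,50,95]))
cv2.imwrite('pics/w7.png',np.vstack([cv2.resize(c['frame'][40:300,...,::-1],None,fx=1,fy=1),d['frame'][160:420,:,::-1]]))"
```

```text
[ 0.46530147 -0.06957046  0.23034644] 24.3 [ 0.16087149 -0.19443749 -0.02999303]
((518.4041748046875, -57.69319152832031), (60.035579681396484, 70.15897369384766), 88.74052429199219) 0.10492771329781747
418 0.1335995853111045 [ 0.53001502 -0.0700412   0.13244078]
tube seen 1038
434 ((406.06463623046875, 270.7615051269531), (60.1089973449707, 69.98995208740234), 89.04820251464844) [0.05785719 0.06825372 0.07224459]
```

View pics/w7.png

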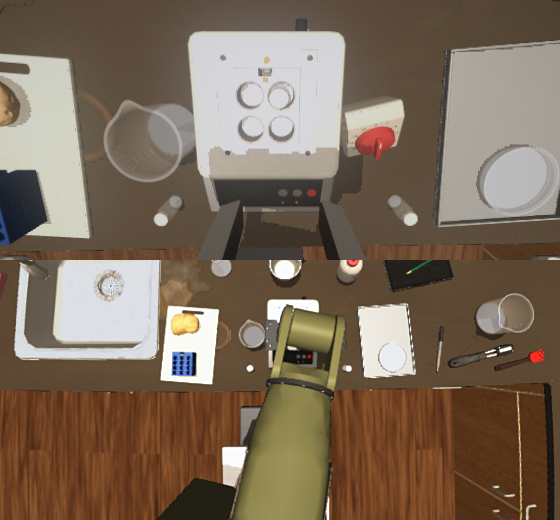

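The vial sits in the rear-right hole at full depth (top at 0.133 m). The vial block is home, and the tube block stands on the free half of the board at (183,363). Bystanders look undisturbed, so I'm handing in.

```bash
python3 -c "
from station import workorder
print(workorder.hand_in())"
```

```text
the job is handed in; nothing more can be done
None
```

The job is handed in at about 24 s of the 72 s, but no verdict came back; by my last camera check the tube block stands on the cutting board, the vial block is fully home in the well, and the vial is upright at full depth in its rear-right hole.

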